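Refit the knob of a gift-box press and hold it on the third mark

TASK

The orange winged knob of the green gift-box press has come off: pick it up and push it fully home on the dial's square spindle. Then turn the dial clockwise past its first two clicks to the third, the red mark, so that the foot presses the red box, and hold it there against its return spring: do not let go, you finish while still holding the knob at the third mark. Leave the other things on the counter where they stand.

Things in the scene. Friction and masses are not known exactly. Their poses are not given: they have to be found in the camera images.
- knob_center (a point): centre of the loose knob, on its axis, 33 mm above its underside; z up along the axis, x along its fin. Black hub 40 x 40 mm, 32 mm high; on its top an orange fin 64 mm long (x), 14 mm thick (y), 34 mm high: 66 mm in all, 120 g. Grip the fin across its 14 mm, fingertips above the hub. It starts upright on the counter.
- knob: the same knob; origin at the centre of its underside, axes the same. A square bore 22 mm wide and 27 mm deep opens at the underside, its sides parallel to the hub's sides and the fin.
- spindle_seat (a point): on the dial's axis, on top of the dial's disc (96 mm across, top 93 mm over the counter): the knob's underside rests here when fully home. z up; x, y parallel to the sides of the square steel spindle, which rises 25 mm from here: 20 mm square for 18 mm, then tapering to 13 mm. It turns with the dial. The knob fits any of the four ways round, with about 0.1 rad of play either way.
- press: the fixed press; origin on the counter under the dial's axis. The dial is on its green case (170 mm in x, 150 mm in y, 85 mm high). Along its +y stand the bed with the red box (centre 245 mm from the dial's axis) and a column and head 200 mm high (from 220 mm on). Marks on the case; a red pointer on the disc looks to -x at rest.
- dial (a joint): dial angle, rad: 0 at rest, grows clockwise seen from above. Clicks at 0.35 (white mark), 0.70 (yellow) and 1.05 (red, the wanted one); a fixed stop at 1.25 lies beyond them. A spring (0.11 Nm at rest, 0.18 Nm at the third click; up to 0.25 Nm to get over clicks) always drives it back to 0 when let go. At the third click the press foot has come down 30 mm onto the red box.
- gold_tin: bystander: gold tin with red label, 66 mm across, 70 mm high; origin at the centre of its underside
- glue_jar: bystander: white jar with red cap, 62 mm across, 75 mm high; origin at the centre of its underside
- incense_bowl: bystander: terracotta bowl, 84 mm across, 50 mm high; origin at the centre of its underside
- tape_roll: bystander: yellow tape ring, 90 mm across, 24 mm high; origin at the centre of its underside
- candle_carton: bystander: red carton 60 x 90 x 50 mm; origin at the centre of its underside
- glue_brush: bystander: brush with a wooden handle lying on the counter; origin on its underside
- tea_cup: bystander: white cup, 72 mm across, 75 mm high; origin at the centre of its underside
Things that resemble listed ones, but are neither listed nor needed, are in the scene too. What is shaped like the knob but purple is not meant.

How it is judged:
By the outcome, as a careful person would: the job done as asked, in the order asked, and still so for the second after the job is handed in, while the arm keeps its last pose, push and grip.
It also fails if it takes over 61 s, if anything falls off the work surface, if the arm or the gripper's body presses on something with over 40 N, if the wrist force passes 120 N, or if a joint passes its speed limit or range.

ROBOT

A 6-joint arm with a two-finger parallel gripper is mounted at the origin on the work surface. World frame = base frame: x ahead of the robot, y to its left, z up, the work surface at z = 0. Lengths are in mm, angles in rad, forces in N, time in s.
With the tool pointing down it reaches from about 350 to 975 mm from the base axis. Payload 7.1 kg.
Tool frame: the origin (TCP) lies at the very end of the fingers, on their centre line; the grasp point (between the pads) lies 19 mm behind it; z points along the fingers, y is the direction in which the jaws open and shut (so a half turn about z gives the same grasp; the last joint's range is limited). The gripper opens to 88 mm and grips with 3 to 60 N. Pads are 20 mm wide; open, the fingers measure 115 mm over their backs; the gripper's body (75 mm by 178 mm) begins 61 mm behind the grasp point.
Start: joints at [-1.348, 0.423, 1.63, -0, 1.089, -0.019], TCP at [149.676, -606.796, 222.675] pointing down, gripper open.
Joint ranges: [-3, 3], [-0.9, 2.11], [0.09, 2.58], [-1.31, 4.45], [0.11, 2.69], [-2.54, 2.54]. Speed limits (rad/s): [2.39, 2.39, 3.01, 3.14, 3.14, 3.14].

INTERFACE

Orientations are given as a rotation vector (axis times angle).
In Python, from workcell import * gives the robot as it stands.
- The arm moves only by the tool play_rows, never from a script. Its argument "plan" is text: rows parted by semicolons, each of 7 numbers parted by spaces: the finger opening in cm, from 0 to 8.78, then the shift along the tool's x, y, z in cm, then the turn, a rotation vector about the tool's x, y, z in degrees. A call has 1 to 20 rows; each row shifts and turns the commanded pose from where the row before left it, along the tool's axes as they then stand; what a row does not reach is not made up. A row lasts 1/8 s, in which the tool goes at most 62.5 mm and 10.7 degrees, less where a joint would pass 70% of its speed; a pose out of reach is approached as far as the arm can. A call is refused whole if a number of a shift passes 6.25 or a number of a turn 10.7, either way. A call with a gripper value outside its range is refused whole. The fingers move at their own pace and stop on an object; the grip force is fixed at half the most. Time passes only in rows, so rows that do not move let the fingers close. It gives the time, the measured TCP pose, the force and the opening at its end, in the units of the state.
- get_obs(): the state, without advancing time (a new reading comes with each control period).
- get_image(name): name is "scene" or "top" or "wrist"; returns a dict with "pixels" (400x640x3 uint8, red, green, blue), "range_z" (400x640 float32, mm along the optical axis (not along the pixel's ray), 0 where there is no reading), "fx", "fy", "cx", "cy" (pixels), "eye" and "attitude" of the camera in the world. Camera axes: x right, y down, z forward; pixel columns grow to the right and rows downward; lengths in mm; the calibration is good to about 2 mm. A picture is of the moment at which its call begins.
- close_job(): hands the job in, once; it reports no verdict.
The state is a dict: "t": time; "qpos": joint angles; "qvel": joint speeds; "joint_torque": joint torques, N m; "ee_pos": TCP position; "orientation": TCP orientation; "ft_force": force on the tool from outside, world axes, zero at the start; "moment": the same for the moment, N m; "width": finger opening in mm.
Only numpy, scipy, OpenCV 4.12 (cv2) and the standard library are available. Lean on these libraries where they do the work, as an engineer would, in place of code of your own. Each camera call takes 0.05 s, during which the arm holds its last target. There are 200 camera calls.

## Working session

There is one attempt and no reset: what is moved stays moved. The work goes in short steps, Python scripts to look and compute and a tool call to move; the robot and the scene stay as the last step left them, time stands still between calls to the robot, and variables do not carry over. Pictures are saved under pics/ and viewed, about 8 in all and at most 12, crops included, and the job is handed in when it is done.

Besides the shell and the picture viewer there is one more tool, called after "Emit:" as name(argument=value, ...) on one line, values as JSON. play_rows: Moves the arm, as the interface text tells. Its arguments: {"type":"object","properties":{"plan":{"type":"string"}},"required":["plan"]}

```bash
ls; mkdir -p pics; python3 - <<'E'
from workcell import *
import cv2,numpy as np,pickle
print(get_obs())
for n in("top","scene"):
    d=get_image(n);pickle.dump(d,open(n+".pkl","wb"))
    cv2.imwrite(f"pics/{n}0.png",d["pixels"][...,::-1]);print(n,d["fx"],d["fy"],d["cx"],d["cy"],d["eye"],d["attitude"])
E
```

```text
pics
{'t': 0.0, 'qpos': array([-1.34797546e+00,  4.23844905e-01,  1.63070167e+00, -2.30067223e-05,
        1.08857552e+00, -1.90107790e-02]), 'qvel': array([-1.85839752e-03, -5.87764334e-05,  2.38130054e-04, -3.38524202e-04,
       -8.08898086e-04,  5.30360349e-04]), 'joint_torque': array([-2.65466202e-03, -5.44630086e+01, -2.73673278e+01,  6.42754231e-02,
        2.25981785e-02, -1.37319230e-04]), 'ee_pos': array([ 149.56448585, -606.26423995,  221.89456688]), 'orientation': array([-3.11714420e+00, -3.78776663e-01,  2.76103261e-04]), 'ft_force': array([-0.25816628,  0.70562056,  0.75253325]), 'moment': array([ 0.05279672, -0.00915343,  0.00394028]), 'width': 87.9707911591466}
top 399.2304207386366 399.2304207386366 315.3995362178397 201.1498634965233 [ 424.40011872 -154.02841816 1006.0933777 ] [-2.12738147  2.15741002 -0.10377416]
scene 412.30834138238845 412.30834138238845 324.79258446596344 202.94787967733967 [1265.61225585  142.15635903  788.92626783] [-1.41634319 -2.07970308  0.92705712]
```

View pics/top0.png

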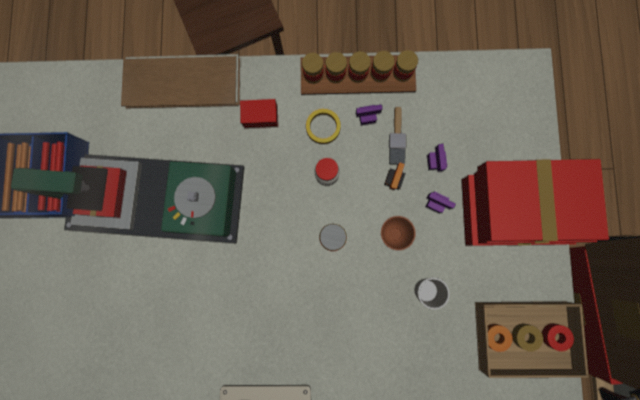

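View pics/scene0.png

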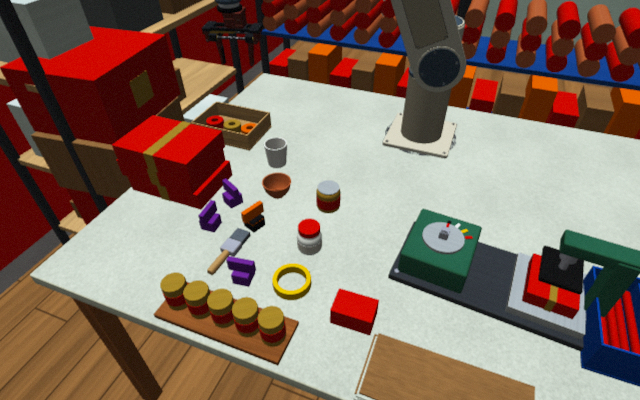

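The top view shows the knob at about (397,176), beside the brush at (397,150), with the purple decoys around it. The dial is at about (194,197), with its pointer towards (192,214) and the bed to the left. Next I measure both.

```bash
cat > h.py <<'E'
import numpy as np,cv2,pickle
from scipy.spatial.transform import Rotation as R
def pts(d,us,vs,z=None):
    us=np.asarray(us,float);vs=np.asarray(vs,float)
    r=np.stack([(us-d["cx"])/d["fx"],(vs-d["cy"])/d["fy"],np.ones_like(us)],-1)
    A=R.from_rotvec(d["attitude"]).as_matrix();w=r@A.T
    s=d["range_z"][vs.astype(int),us.astype(int)] if z is None else (z-d["eye"][2])/w[...,2]
    return d["eye"]+w*s[...,None]
def cloud(d):
    v,u=np.mgrid[0:400,0:640];return pts(d,u,v)
def rect(P):
    r=cv2.minAreaRect(P[:,:2].astype(np.float32));b=cv2.boxPoints(r);e=b[1]-b[0];f=b[2]-b[1]
    L=e if np.hypot(*e)>np.hypot(*f) else f
    return np.round(r[0],1),np.round(r[1],1),round(float(np.degrees(np.arctan2(L[1],L[0]))),1)
E
python3 - <<'E'
from h import *
for n in("top","scene"):
    d=pickle.load(open(n+".pkl","rb"));C=cloud(d);hsv=cv2.cvtColor(d["pixels"],cv2.COLOR_RGB2HSV);H,S,V=cv2.split(hsv)
    roi=np.zeros((400,640),bool)
    if n=="top": roi[155:200,380:415]=1
    else: roi[190:240,235:275]=1
    m=roi&(H>5)&(H<20)&(S>150)&(V>90)
    P=C[m];print(n,"orange",m.sum(),P[:,2].min(),P[:,2].max())
    T=P[P[:,2]>55];print("top pts",len(T),T.mean(0),rect(T))
    if n=="top":
        g=(S<60)&(C[...,2]>87)&(C[...,2]<130)
        g[:, :160]=0;g[:,230:]=0;g[:160]=0;g[230:]=0
        Q=C[g];dk=Q[Q[:,2]<100];(c,r)=cv2.minEnclosingCircle(dk[:,:2].astype(np.float32));print("disc",c,r,dk.mean(0))
        s=Q[Q[:,2]>112];print("spindle",len(s),s.mean(0),rect(s))
        gr=(H>60)&(H<90)&(S>80)&(C[...,2]>78)&(C[...,2]<90);gr[:,:150]=0;gr[:,250:]=0
        print("case",rect(C[gr]))
        rd=((H<6)|(H>174))&(S>150)&(C[...,2]>80)&(C[...,2]<110);rd[:,:150]=0;rd[:,250:]=0
        k,l,st,ce=cv2.connectedComponentsWithStats(rd.astype(np.uint8));print([(st[i,4],C[l==i].mean(0).round(0)) for i in range(1,k)])
d=pickle.load(open("top.pkl","rb"));p=d["pixels"][...,::-1]
cv2.imwrite("pics/c.png",np.hstack([cv2.resize(p[155:240,150:240],(400,378),interpolation=2),cv2.resize(p[140:225,365:455],(400,378),interpolation=2)]))
E
```

```text
top orange 145 55.1277581546932 69.23471089938391
top pts 145 [ 601.62849546 -322.2565426    64.08560927] (array([ 602.9, -323.6]), array([13.9, 62.7]), -20.3)
disc (554.7803955078125, 138.34011840820312) 75.08224487304688 [553.99698042 154.34095224  91.76308767]
spindle 63 [553.8339721  153.45552149 115.82065103] (array([554.7, 154.4]), array([20.4, 17.4]), 81.1)
case (array([554.2, 154.1]), array([149.8, 166.8]), -5.0)
[(np.int32(21), array([530., 211.,  86.])), (np.int32(4), array([516., 159.,  94.]))]
scene orange 112 35.1938336607036 788.9262678305377
top pts 98 [ 614.16633934 -319.43148654   73.17362206] (array([ 933.3, -108.3]), array([830.7,  52.7]), 33.4)
```

View pics/c.png

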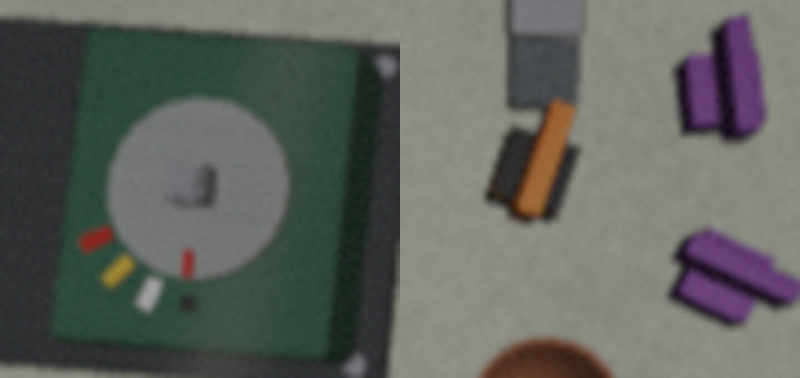

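The crop shows the pointer at rest and the spindle square almost aligned with the case. The fin's top end points at the brush. I'll check the clearances along the route and write a move-planning helper.

```bash
cat >> h.py <<'E'
def proj(d,p):
    c=R.from_rotvec(d["attitude"]).as_matrix().T@(np.array(p)-d["eye"]);return np.round([d["fx"]*c[0]/c[2]+d["cx"],d["fy"]*c[1]/c[2]+d["cy"]])
def todo(o,pos,yaw):
    "shift (cm, tool axes now) and turn (deg, tool axes) to pos with tool down and x at yaw deg"
    A=R.from_rotvec(o["orientation"]);B=R.from_euler("z",yaw,degrees=True)*R.from_euler("x",180,degrees=True)
    x=A.as_matrix()[:,0];print("yaw now",np.degrees(np.arctan2(x[1],x[0])).round(2),"pos",o["ee_pos"].round(1),"t",round(o["t"],2),"F",o["ft_force"].round(1),"w",o["width"])
    print("shift cm",(A.inv().apply(np.array(pos)-o["ee_pos"])/10).round(2),"turn deg",np.degrees((A.inv()*B).as_rotvec()).round(2))
E
python3 - <<'E'
from h import *
from workcell import *
d=pickle.load(open("top.pkl","rb"));C=cloud(d)
print(proj(d,[150,-606,222]),proj(d,[0,0,0]))
b=C[(C[...,2]>90)&(C[...,1]<-230)&(C[...,0]<800)&(C[...,2]<500)];print("tall right",b.min(0),b.max(0),len(b))
q=C[165:200,475:560].reshape(-1,3);print(q.min(0),q.max(0))
m=(d["pixels"][...,0]>120)&(C[...,2]>62)&(C[...,2]<72);m[:155]=0;m[200:]=0;m[:,:380]=0;m[:,415:]=0
print(rect(C[m]),C[m].mean(0))
todo(get_obs(),[602,-322,190],159.7)
E
```

```text
[577. 400.] [266. 433.]
tall right [ 151.82878479 -743.19125574   91.59646675] [ 613.74864706 -491.87683528  325.00658173] 10674
[ 424.40011872 -647.22300689   -2.9302097 ] [ 638.61902043 -154.02841816 1006.0933777 ]
(array([ 603.3, -324.2]), array([13. , 61.6]), -20.3) [ 603.92001634 -323.96003722   64.7450438 ]
yaw now 13.85 pos [ 149.6 -606.3  222. ] t 0.1 F [ 0.3  0.4 -0. ] w 87.77991670087926
shift cm [ 50.74 -16.77   3.22] turn deg [-3.0000e-02 -1.0000e-01 -1.4585e+02]
```

Emit:
play_rows(plan="8.78 3.06 -3.44 0 0 0 0;8.78 3.06 -3.44 0 0 0 0;8.78 3.06 -3.44 0 0 0 0;8.78 3.06 -3.44 0 0 0 0;8.78 3.06 -3.44 0 0 0 0;8.78 3.06 -3.44 0 0 0 0;8.78 3.06 -3.44 0 0 0 0;8.78 4.9 1.2 0 0 0 0;8.78 4.9 1.2 0 0 0 0;8.78 4.9 1.2 0 0 0 0;8.78 4.9 1.2 0 0 0 0;8.78 4.9 1.2 0 0 0 0;8.78 4.9 1.2 0 0 0 0;8.78 0 0 0 0 0 -10.4;8.78 0 0 0 0 0 -10.4;8.78 0 0 0 0 0 -10.4;8.78 0 0 0 0 0 -10.4;8.78 0 0 0 0 0 -10.4;8.78 0 0 0 0 0 -10.4;8.78 0 0 0 0 0 -10.4")

```text
t: 2.6
ee_pos: [602.4, -321.1, 222.1]
orientation: [-2.278, -2.162, 0.0]
ft_force: [0.3, 0.1, 0.5]
width: 88.0
```

Emit:
play_rows(plan="8.78 0 0 0 0 0 -10.4;8.78 0 0 0 0 0 -10.4;8.78 0 0 0 0 0 -10.4;8.78 0 0 0 0 0 -10.4;8.78 0 0 0 0 0 -10.4;8.78 0 0 0 0 0 -10.4;8.78 0 0 0 0 0 -10.4;8.78 0 0 0 0 0 0")

```text
t: 3.6
ee_pos: [602.4, -321.1, 222.2]
orientation: [-0.563, -3.09, -0.0]
ft_force: [0.3, 0.3, 0.4]
width: 87.9
```

```bash
python3 - <<'E'
from h import *
from workcell import *
d=get_image("wrist");C=cloud(d);pickle.dump(d,open("w1.pkl","wb"));print(d["eye"])
H,S,V=cv2.split(cv2.cvtColor(d["pixels"],cv2.COLOR_RGB2HSV))
m=(H>5)&(H<22)&(S>130)&(V>80)&(abs(C[...,2]-66)<4)&(np.hypot(C[...,0]-603,C[...,1]+324)<60)
print(m.sum(),rect(C[m]),C[m].mean(0))
cv2.imwrite("pics/w1.png",d["pixels"][...,::-1])
todo(get_obs(),[603,-324,190],159.7)
E
```

```text
[ 531.49205401 -293.74849537  382.72809289]
636 (array([ 604.8, -324.1]), array([13.2, 62.6]), -21.2) [ 603.43865392 -323.73039062   64.52985835]
yaw now 159.24 pos [ 602.5 -321.1  222.3] t 3.65 F [0.1 0.8 0.2] w 87.89181812562873
shift cm [-0.15 -0.25  3.23] turn deg [ 0.01 -0.04 -0.46]
```

View pics/w1.png

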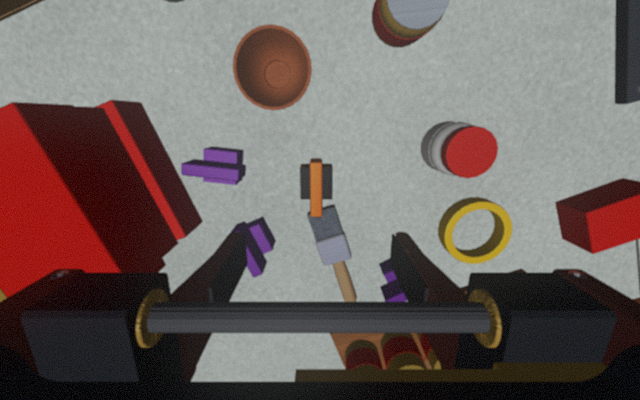

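Emit:
play_rows(plan="8.78 -0.22 -0.23 4 0 0 -0.2;8.78 0 0 5 0 0 0;8.78 0 0 4.5 0 0 0;8.78 0 0 3 0 0 0;8.78 0 0 2 0 0 0;8.78 0 0 0 0 0 0;0 0 0 0 0 0 0;0 0 0 0 0 0 0;0 0 0 0 0 0 0;0 0 0 0 0 0 0;0 0 0 0 0 0 0;0 0 0 0 0 0 0")

```text
t: 5.15
ee_pos: [603.9, -324.1, 37.7]
orientation: [-0.555, -3.092, -0.0]
ft_force: [-0.4, -0.4, -0.1]
width: 31.4
```

```bash
python3 - <<'E'
from h import *
from workcell import *
d=get_image("wrist");cv2.imwrite("pics/w2.png",d["pixels"][...,::-1])
o=get_obs();todo(o,[604,-324,250],175)
print(o["qpos"].round(3))
E
```

```text
yaw now 159.65 pos [ 603.9 -324.1   37.6] t 5.2 F [ 0.5 -0.2 -0.6] w 27.040854748902817
shift cm [-0.000e+00  2.000e-02 -2.124e+01] turn deg [ 0.000e+00 -1.000e-02 -1.535e+01]
[-0.51   0.735  1.571  0.     0.836 -1.726]
```

View pics/w2.png

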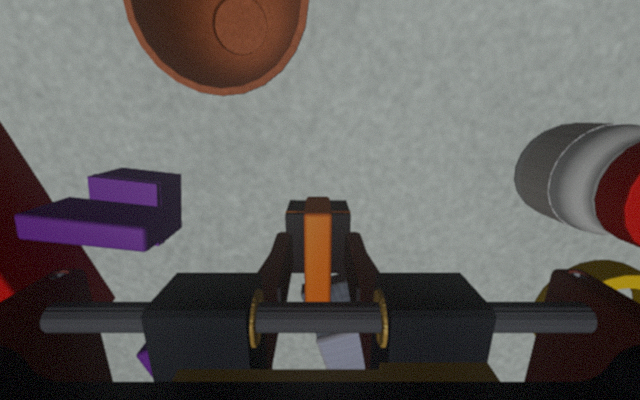

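Emit:
play_rows(plan="0 0 0 0 0 0 0;0 0 0 0 0 0 0;0 0 0 0 0 0 0;0 0 0 0 0 0 0;0 0 0 -1 0 0 0;0 0 0 -3 0 0 0;0 0 0 -4 0 0 0;0 0 0 -5 0 0 0;0 0 0 -5 0 0 0;0 0 0 -2 0 0 0;0 0 0 0 0 0 0")

```text
t: 6.58
ee_pos: [604.4, -324.4, 238.9]
orientation: [0.554, 3.09, -0.001]
ft_force: [-0.2, 0.1, -1.5]
width: 13.5
```

```bash
python3 - <<'E'
from h import *
from workcell import *
todo(get_obs(),[554.3,154.1,240],175)
todo(get_obs(),[554.3,94.1,240],175)
E
```

```text
yaw now 159.65 pos [ 604.4 -324.4  238.9] t 6.58 F [-0.2  0.1 -1.5] w 13.519511378388179
shift cm [21.33 43.12 -0.18] turn deg [ -0.04   0.14 -15.35]
yaw now 159.65 pos [ 604.4 -324.4  238.9] t 6.58 F [-0.2  0.1 -1.5] w 13.519511378388179
shift cm [19.24 37.5  -0.17] turn deg [ -0.04   0.14 -15.35]
```

Emit:
play_rows(plan="0 1.2 3.5 0 0 0 0;0 1.7 5 0 0 0 0;0 1.7 5 0 0 0 0;0 1.7 5 0 0 0 0;0 1.7 5 0 0 0 0;0 1.7 5 0 0 0 0;0 1.7 5 0 0 0 0;0 1.7 5 0 0 0 0;0 1.6 4.2 0 0 0 0;0 1 2.5 0 0 0 0;0 0 0 0 0 0 -5.35;0 0 0 0 0 0 -5;0 0 0 0 0 0 -5;0 0 0 0 0 0 0")

```text
t: 8.32
ee_pos: [612.5, 154.0, 234.9]
orientation: [-0.138, -3.134, 0.002]
ft_force: [0.6, 0.7, -1.4]
width: 13.7
```

```bash
python3 - <<'E'
from h import *
from workcell import *
d=get_image("wrist");C=cloud(d);pickle.dump(d,open("w3.pkl","wb"));print(d["eye"])
H,S,V=cv2.split(cv2.cvtColor(d["pixels"],cv2.COLOR_RGB2HSV))
near=np.hypot(C[...,0]-554,C[...,1]-154)<90
s=near&(C[...,2]>111)&(C[...,2]<125)&(np.hypot(C[...,0]-554,C[...,1]-154)<25);print("sp top",s.sum(),rect(C[s]),C[s].mean(0))
k=near&(abs(C[...,2]-93)<3)&(S<60);(c,r)=cv2.minEnclosingCircle(C[k][:,:2].astype(np.float32));print("disc",c,r,k.sum())
g=(H>55)&(H<95)&(S>70)&(abs(C[...,2]-85)<4)
print("case",rect(C[g]))
for h in (93,):
    pass
cv2.imwrite("pics/w3.png",d["pixels"][...,::-1])
todo(get_obs(),[554.3,154.1,240],175)
E
```

```text
[537.51746793 161.07378974 395.72105124]
sp top 386 (array([557. , 155.4]), array([18.3, 18.8]), -5.1) [556.78881743 155.25685603 115.234726  ]
disc (556.9486083984375, 155.35377502441406) 47.82472610473633 6332
case (array([556.4, 155.5]), array([146.8, 165. ]), -5.1)
yaw now 174.9 pos [612.8 154.  235.4] t 8.38 F [ 0.1 -0.5 -1.4] w 13.941163118380462
shift cm [ 5.83 -0.51 -0.44] turn deg [-0.06 -0.19 -0.1 ]
```

View pics/w3.png

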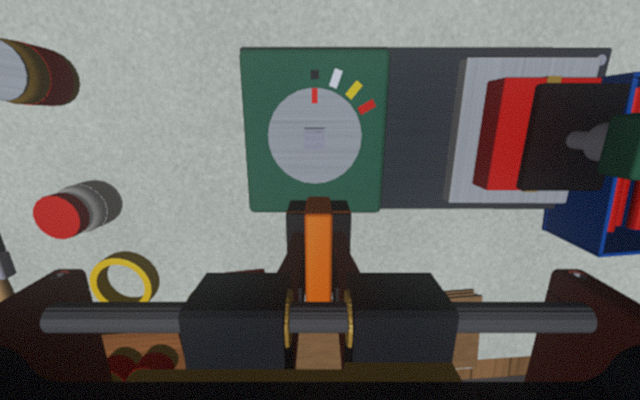

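```bash
python3 - <<'E'
from h import *
from workcell import *
d=pickle.load(open("w3.pkl","rb"));o=get_obs();C=cloud(d)
A=R.from_rotvec(o["orientation"]);T=A.inv().apply((C-o["ee_pos"]).reshape(-1,3)).reshape(C.shape)
H,S,V=cv2.split(cv2.cvtColor(d["pixels"],cv2.COLOR_RGB2HSV))
m=(H>5)&(H<22)&(S>130)&(T[...,2]<0)&(T[...,2]>-45)&(abs(T[...,0])<60)
print("fin",T[m].min(0),T[m].max(0),np.percentile(T[m],[50],axis=0))
t=T[m];top=t[t[:,2]<np.percentile(t[:,2],50)+2];print("top z",np.median(top[:,2]));f=m&(abs(T[...,2]-np.median(top[:,2]))<2.5)
v,u=np.nonzero(f);print("rows",v.min(),v.max(),"y of fin",T[f][:,1].min(),T[f][:,1].max(),"x max pct",np.percentile(T[f][:,0],[95,99,100]))
h=(V<60)&(abs(T[...,1])<26)&(T[...,2]>-5)&(T[...,2]<60)&(abs(T[...,0])<60)
v,u=np.nonzero(h);print("hub",h.sum(),u.min(),u.max(),v.min(),v.max(),T[h].min(0),T[h].max(0))
for r in range(198,250,4):print(r,u_:=318,d["pixels"][r,318],T[r,318].round(1),"|",d["pixels"][r,296],T[r,296].round(1))
E
```

```text
fin [-19.34140119 -16.79104829 -44.73748274] [31.47228496 17.1161694  -0.10149686] [[ 10.24811248   0.12561593 -26.39840222]]
top z -26.50803327120083
rows 212 301 y of fin -9.789146921348058 12.304501696899464 x max pct [29.35412654 30.73163093 31.2159747 ]
hub 1200 287 349 197 249 [ -3.54052579 -19.50920928  -4.93871903] [31.17290516 20.03634023 38.92178978]
198 318 [68 44 33] [31.1  0.1  1.7] | [54 87 72] [-10.7 -24.4 151.2]
202 318 [68 41 29] [31.2  0.1 -6.8] | [36 36 35] [ 18.8 -15.3  35.3]
206 318 [65 36 23] [ 31.2   0.1 -14.3] | [43 35 38] [ 19.2 -14.5  24.5]
210 318 [64 42 30] [ 30.9   0.1 -20.3] | [45 41 37] [ 18.9 -13.9  16.7]
214 318 [138  70  29] [ 30.3   0.1 -24.6] | [45 46 46] [ 18.8 -13.4   9.1]
218 318 [190 108  41] [ 29.1   0.1 -27.2] | [54 50 54] [ 16.6 -13.4   8. ]
222 318 [189 107  38] [ 26.9   0.1 -26.7] | [52 55 53] [ 14.5 -13.3   6.8]
226 318 [188 107  45] [ 24.8   0.1 -26.7] | [55 53 50] [ 12.  -13.3   6.5]
230 318 [191 107  41] [ 22.8   0.1 -27. ] | [47 41 44] [  9.3 -13.4   6.6]
234 318 [188 103  33] [ 20.5   0.1 -26.6] | [45 35 32] [  9.7 -12.9  -0.5]
238 318 [194 111  50] [ 18.    0.1 -25.7] | [45 38 32] [ 10.  -12.4  -7.3]
242 318 [192 105  39] [ 16.3   0.1 -26.6] | [47 36 30] [  9.8 -12.  -12.3]
246 318 [190 102  32] [ 14.4   0.1 -27.3] | [49 38 30] [  9.5 -11.7 -16.8]
```

Emit:
play_rows(plan="0 2 -0.15 0 0 0 0;0 2 -0.15 0 0 0 0;0 1.72 -0.13 0 0 0 0;0 0 0 2 0 0 0;0 0 0 3 0 0 0;0 0 0 2 0 0 0;0 0 0 0 0 0 0")

```text
t: 9.25
ee_pos: [555.0, 154.6, 166.0]
orientation: [-0.138, -3.135, 0.002]
ft_force: [-0.4, 1.1, -1.1]
width: 13.8
```

```bash
python3 - <<'E'
from h import *
from workcell import *
o=get_obs();todo(o,[555.5,154.8,152],174.9)
d=get_image("wrist");t=get_image("scene")
cv2.imwrite("pics/c4.png",np.hstack([d["pixels"][100:330,180:460,::-1],cv2.resize(t["pixels"][170:300,390:500,::-1],None,fx=2,fy=2,interpolation=2)[:230]]))
E
```

```text
yaw now 174.96 pos [555.  154.6 166. ] t 9.25 F [-0.4  1.1 -1.1] w 13.794715538234861
shift cm [-0.05  0.02  1.4 ] turn deg [-0.07 -0.21  0.06]
```

View pics/c4.png

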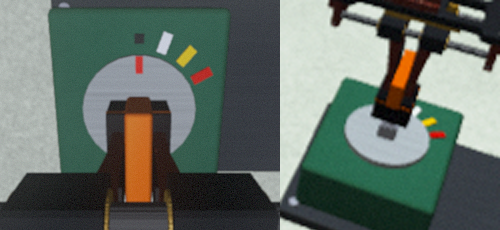

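The knob hangs over the spindle and is lined up with it, so I'll go down slowly.

Emit:
play_rows(plan="0 -0.03 0.02 0.6 0 0 0;0 0 0 0.5 0 0 0;0 0 0 0.5 0 0 0;0 0 0 0.5 0 0 0;0 0 0 0 0 0 0")

```text
t: 9.98
ee_pos: [556.4, 155.0, 146.1]
orientation: [-0.137, -3.138, 0.0]
ft_force: [-2.1, -0.1, -1.7]
width: 14.0
```

Emit:
play_rows(plan="0 0 0 0.4 0 0 0;0 0 0 0.4 0 0 0;0 0 0 0.3 0 0 0;0 0 0 0.2 0 0 0;0 0 0 0 0 0 0")

```text
t: 10.6
ee_pos: [556.4, 155.1, 133.2]
orientation: [-0.137, -3.138, 0.0]
ft_force: [-3.3, 0.9, -2.2]
width: 13.9
```

Emit:
play_rows(plan="0 -0.05 0 0.15 0 0 0;0 0 0 0.1 0 0 0;0 0 0 0.1 0 0 0;0 0 0 0 0 0 0")

```text
t: 11.1
ee_pos: [556.5, 155.0, 130.5]
orientation: [-0.137, -3.137, 0.0]
ft_force: [-6.8, -0.5, 4.2]
width: 14.1
```

Emit:
play_rows(plan="0 0.1 0 0.1 0 0 0;0 0 0 0.1 0 0 0;0 0 0 0.1 0 0 0;0 0 0 0 0 0 0")

```text
t: 11.6
ee_pos: [556.6, 155.1, 130.2]
orientation: [0.137, 3.138, -0.0]
ft_force: [-11.9, -2.5, 28.1]
width: 13.5
```

```bash
python3 - <<'E'
from h import *
from workcell import *
o=get_obs();todo(o,[556,155,130],174.9);print(o["moment"],o["qpos"])
d=get_image("wrist");C=cloud(d);t=get_image("scene")
T=R.from_rotvec(o["orientation"]).inv().apply((C-o["ee_pos"]).reshape(-1,3)).reshape(C.shape)
for p in [(u,v) for u in (300,318) for v in range(195,245,7)]:print(p,T[p[1],p[0]].round(1),C[p[1],p[0]].round(1))
cv2.imwrite("pics/c5.png",np.hstack([d["pixels"][100:330,180:460,::-1],cv2.resize(t["pixels"][170:300,390:500,::-1],None,fx=2,fy=2,interpolation=2)[:230]]))
E
```

```text
yaw now 175.01 pos [556.6 155.1 130.2] t 11.6 F [-11.9  -2.5  28.1] w 13.524790799136518
shift cm [ 0.06 -0.01  0.02] turn deg [0.   0.06 0.11]
[-0.48236501  2.22296001 -0.06132031] [ 2.51256289e-01  4.76064681e-01  1.79899358e+00 -4.12527567e-04
  8.65619135e-01 -1.23223001e+00]
(300, 195) [ 22.7 -12.6  38. ] [532.9 144.5  92.2]
(300, 202) [ 18.9 -12.4  33.6] [536.8 144.4  96.6]
(300, 209) [ 18.7 -11.5  18.4] [537.1 145.3 111.8]
(300, 216) [ 18.2 -10.7   6.1] [537.6 145.9 124.1]
(300, 223) [ 13.7 -10.8   6. ] [542.  145.5 124.2]
(300, 230) [  8.8 -11.    6.9] [547.  144.9 123.3]
(300, 237) [  9.6 -10.2  -6. ] [546.1 145.8 136.2]
(300, 244) [  9.4  -9.6 -15. ] [546.4 146.3 145.2]
(318, 195) [22.6  0.1 38.4] [534.1 157.1  91.8]
(318, 202) [30.5  0.1 -5.9] [526.2 157.9 136.1]
(318, 209) [ 30.7   0.2 -19.2] [526.  157.9 149.4]
(318, 216) [ 29.9   0.2 -27.8] [526.8 157.8 158. ]
(318, 223) [ 26.2   0.2 -27.5] [530.5 157.5 157.6]
(318, 230) [ 22.2   0.2 -26.6] [534.5 157.2 156.8]
(318, 237) [ 18.4   0.2 -26.5] [538.2 156.8 156.7]
(318, 244) [ 14.8   0.2 -26.8] [541.8 156.5 157. ]
```

View pics/c5.png

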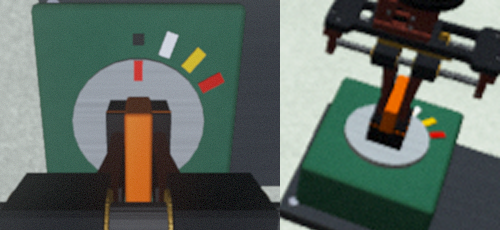

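The knob is home: the underside touched at TCP 130.5, as expected, and Fz rose to 28 N. I'll ease the push and start turning.

Emit:
play_rows(plan="0 0 0 -0.15 0 0 0;0 0 0 0 0 0 0;0 0 0 0 0 0 5;0 0 0 0 0 0 5;0 0 0 0 0 0 5;0 0 0 0 0 0 5;0 0 0 0 0 0 0")

```text
t: 12.58
ee_pos: [555.7, 154.8, 130.3]
orientation: [-0.681, -3.066, 0.001]
ft_force: [-10.0, -2.5, 15.6]
width: 13.8
```

```bash
cat >> h.py <<'E'
def dialang(d,c=(556.7,155.3)):
    C=cloud(d);H,S,V=cv2.split(cv2.cvtColor(d["pixels"],cv2.COLOR_RGB2HSV));q=C[...,:2]-c;r=np.hypot(q[...,0],q[...,1])
    m=((H<6)|(H>174))&(S>140)&(C[...,2]>80)&(C[...,2]<105)
    for lo,hi,n in((25,48,"pointer"),(49,75,"red mark")):
        k=m&(r>lo)&(r<hi);
        if k.sum():
            p=q[k].mean(0);print(n,k.sum(),"clockwise from -x(press) rad",round(float(np.radians((180-5.1-np.degrees(np.arctan2(p[1],p[0]))+180)%360-180)),3))
E
python3 - <<'E'
from h import *
from workcell import *
o=get_obs();todo(o,[556,155,130],115);print(o["moment"])
dialang(get_image("wrist"))
dialang(get_image("top"),(554.2,154.2))
E
```

```text
yaw now 154.97 pos [555.7 154.8 130.3] t 12.57 F [-10.   -2.5  15.6] w 13.816101397119239
shift cm [-0.02  0.03  0.03] turn deg [-7.000e-02 -1.000e-02  3.997e+01]
[-0.59992067  1.90896411  0.02744926]
pointer 141 clockwise from -x(press) rad 0.215
red mark 279 clockwise from -x(press) rad 1.043
pointer 4 clockwise from -x(press) rad 0.25
red mark 19 clockwise from -x(press) rad 1.077
```

Emit:
play_rows(plan="0 0.05 -0.02 0 0 0 5;0 0 0 0 0 0 5;0 0 0 0 0 0 5;0 0 0 0 0 0 5;0 0 0 0 0 0 5;0 0 0 0 0 0 5;0 0 0 0 0 0 5;0 0 0 0 0 0 5;0 0 0 0 0 0 0")

```text
t: 13.8
ee_pos: [555.4, 154.6, 130.3]
orientation: [1.688, 2.649, -0.002]
ft_force: [-10.2, -3.9, 15.6]
width: 13.9
```

```bash
python3 - <<'E'
from h import *
from workcell import *
o=get_obs();todo(o,[556,155,130],115);print(o["moment"])
dialang(get_image("wrist"))
dialang(get_image("top"),(554.2,154.2))
E
```

```text
yaw now 114.98 pos [555.4 154.6 130.3] t 13.8 F [-10.2  -3.9  15.6] w 13.917737697980025
shift cm [0.01 0.07 0.03] turn deg [-0.06  0.04 -0.02]
[-0.70555373  1.64911843  0.1603565 ]
pointer 136 clockwise from -x(press) rad 0.906
red mark 280 clockwise from -x(press) rad 1.045
```

Emit:
play_rows(plan="0 0 0 0 0 0 3;0 0 0 0 0 0 3;0 0 0 0 0 0 2.5;0 0 0 0 0 0 0;0 0 0 0 0 0 0")

```text
t: 14.52
ee_pos: [555.4, 154.6, 130.3]
orientation: [1.879, 2.518, -0.002]
ft_force: [-10.4, -3.5, 15.7]
width: 13.6
```

```bash
python3 - <<'E'
from h import *
from workcell import *
o=get_obs();todo(o,[556,155,130],106.5);print(o["moment"],o["qpos"].round(2))
d=get_image("wrist");dialang(d);dialang(get_image("top"),(554.2,154.2))
t=get_image("scene")
cv2.imwrite("pics/c6.png",np.hstack([d["pixels"][100:330,180:460,::-1],cv2.resize(t["pixels"][180:330,380:640,::-1],None,fx=1.54,fy=1.54,interpolation=2)[:230]]))
E
```

```text
yaw now 106.54 pos [555.4 154.6 130.3] t 14.53 F [-10.4  -3.5  15.7] w 13.59159933113026
shift cm [0.02 0.07 0.03] turn deg [-0.06  0.05  0.04]
[-0.71318892  1.74975862  0.22519473] [ 0.25  0.47  1.8  -0.    0.87 -0.04]
pointer 140 clockwise from -x(press) rad 1.052
red mark 285 clockwise from -x(press) rad 1.046
```

View pics/c6.png

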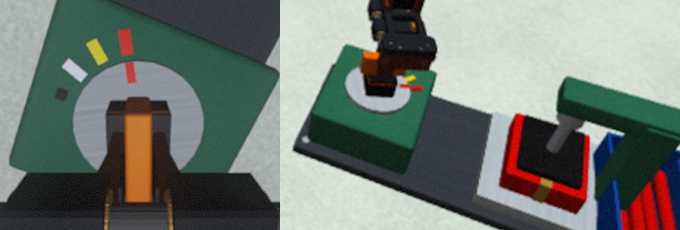

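Emit:
play_rows(plan="0 0 0 0 0 0 0.8;0 0 0 0 0 0 0;0 0 0 0 0 0 0;0 0 0 0 0 0 0;0 0 0 0 0 0 0;0 0 0 0 0 0 0;0 0 0 0 0 0 0;0 0 0 0 0 0 0")

```text
t: 15.68
ee_pos: [555.3, 154.6, 130.3]
orientation: [1.896, 2.505, -0.002]
ft_force: [-8.9, -3.4, 15.9]
width: 13.8
```

```bash
python3 - <<'E'
from h import *
from workcell import *
o=get_obs();todo(o,[556,155,130],106.5);print(o["moment"])
d=get_image("wrist");dialang(d);C=cloud(d);print("fin top z",[C[v,318,2].round(1) for v in (223,230,237)])
E
```

```text
yaw now 105.75 pos [555.3 154.6 130.3] t 15.68 F [-8.9 -3.4 15.9] w 13.811661954651946
shift cm [0.02 0.07 0.03] turn deg [-0.06  0.05 -0.75]
[-0.7276687   1.78232175  0.22739338]
pointer 142 clockwise from -x(press) rad 1.065
red mark 290 clockwise from -x(press) rad 1.046
fin top z [np.float64(158.0), np.float64(156.9), np.float64(157.7)]
```

The dial has stayed at the red mark for a second with the knob still home, so I'm handing in.

```bash
python3 -c "
from workcell import *
print(close_job())"
```

```text
the job is handed in; nothing more can be done
None
```

I pushed the orange knob fully home on the spindle, turned the dial clockwise to the third (red) mark, and handed in at about 15.7 s while still holding it there.

**Knob home:** The underside touched the disc at tool height 130.5 mm, where about 130.6 mm was expected. It stayed at 130.3 mm under a push of about 16 N. The wrist camera read the fin top at about 157.5 mm where 159 mm was expected. It had read about 1.5 mm low earlier too, so I take that as camera offset.

**Dial at the third mark:** The pointer measured 1.065 rad and the red mark 1.046 rad, well short of the stop at 1.25. The arm held about 0.23 Nm without moving for the last second. The last scene picture shows the foot down on the red box.

**What disagreed or went unchecked:**
- The top and wrist cameras differed by 1–3 mm on the dial centre, so I used a value in between. That left a steady side load of about 10 N on the knob.
- The top camera could no longer see the pointer at the end, so the final angle comes from the wrist camera alone.
- I did not check the other things on the counter again at the end. The arm passed well above them, and I saw no sign of contact.

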